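Feed a vending ball and present it level on the dished plate

ROBOT

A 6-joint arm with a two-finger parallel gripper is mounted at the origin on the work surface. World frame = base frame: x ahead of the robot, y to its left, z up, the work surface at z = 0. Lengths are in mm, angles in rad, forces in N, time in s.
With the tool pointing down it reaches from about 325 to 875 mm from the base axis. Payload 4.4 kg.
Tool frame: the origin (TCP) lies at the very end of the fingers, on their centre line; the grasp point (between the pads) lies 19 mm behind it; z points along the fingers, y is the line along which they close (so a half turn about z gives the same grasp; the last joint's range is limited). The gripper opens to 85 mm and grips with 20 to 120 N. Pads are 22 mm wide; open, the fingers measure 114 mm over their backs; the gripper's body (76 mm by 85 mm) begins 54 mm behind the grasp point. The pads swing forward as they close: fully open they stand 13 mm farther back than shut.
Start: joints at [1.149, 0.207, 1.542, -0, 1.393, -0.15], TCP at [154.378, 553.891, 231.282] pointing down, gripper open.
Joint ranges: [-2.73, 2.73], [-0.86, 2.22], [0.23, 2.46], [-1.11, 4.25], [0.08, 2.63], [-2.82, 2.82]. Speed limits (rad/s): [2.79, 2.79, 3.14, 3.14, 3.14, 3.14].

INTERFACE

Orientations are given as a unit quaternion [w, x, y, z].
In Python, from rig import ctrl gives the robot as it stands. The module is installed in compiled form; this text tells all that it offers. Calls block until the motion is done:
- ctrl.move_ptp(position, orientation): joint-space move of the TCP to a pose.
- ctrl.move_straight(position, ori=None, velocity=150): straight line of the TCP; ori=None keeps the orientation; velocity is the mean speed in mm/s.
- ctrl.movej(angles): joint-space move.
- ctrl.grip(opening): finger opening in mm; the grip force is fixed at half the most; returns when the fingers have stopped.
- ctrl.wait(seconds).
- ctrl.inverse_kinematics(position, orientation): joint angles nearest the present ones, or None.
- ctrl.state(): the state.
- ctrl.snapshot(name): name is "scene" or "top"; returns the picture (384x512x3 uint8, red, green, blue); there is no depth.
- ctrl.camera_params(name): a dict with "mtx" (3x3 intrinsics, pixels), "camera_from_world" (4x4, takes a point from world to camera coordinates). Camera axes: x right, y up, looking along -z (the intrinsics and any distortion apply to the point x, -y, -z); pixel columns grow to the right and rows downward; lengths in mm; the calibration is good to about 2 mm. A picture is of the moment at which its call begins. camera_params takes no time and is no camera call.
A pose or a line that the arm cannot do raises ctrl.IKError and nothing moves.
- ctrl.hand_in(): hands the job in; it is judged then, once.
The state is a dict: "time_s": time; "joint_positions": joint angles; "qd": joint speeds; "joint_efforts": joint torques, N m; "tcp_pos": TCP position; "tool_rot": TCP orientation; "ft_force": force on the tool from outside, world axes, zero at the start; "moment": the same for the moment, N m; "grip_width": finger opening in mm; "grip_force": force on a finger pad.
Only numpy, scipy, OpenCV 4.12 (cv2) and the standard library are available. Lean on these libraries where they do the work, as an engineer would, in place of code of your own. Each camera call takes 0.05 s, during which the arm holds its last target. There are 200 camera calls.

TASK

We are testing the feeder of a toy-ball vending machine: turn the orange gate knob clockwise to the red mark at 60 degrees so that the ball rolls down the chute into the blue dished plate, and leave the gate there. When the ball has come to rest in the plate, lift the plate by its black bridge grip about 10 cm straight up and only then give it a quarter turn in the air, so that its bridge, which began across the chute, runs in line with the chute (either way round), keeping the plate level and the loose ball in the middle all the time. Finish while still holding the plate up like that, and leave the water bottle, sanitizer bottle and tape roll alone.

Things in the scene. Friction and masses are not known exactly. Their poses are not given: they have to be found in the camera images.
- dispenser: Fixed feeder stand: grey base plate 370 x 180 x 10 mm with an aluminium chute. Origin on the table under it; x points downhill along the chute. The chute is 42 mm wide on y = 0, from x = -148 to +22 mm, 8 degrees steep, floor 44 mm above the table at its lower end, walls 8 mm high. The dished plate stands centred at x = 100, y = 0; the gate's axis is at x = -50, y = -45 mm.
- gate (a joint): Gate opening, rad: 0 shut, grows as the knob is turned clockwise seen from above, up to 1.6; starts at 0 to 0.2. The red tab that sticks out of the white dial under the knob is at 60 degrees = 1.047; the blade lies over it then. Friction (about 0.06 N m) keeps it where it is left. The ball gets past from about 0.85 on. The orange gate blade is 56 mm long, 65 to 75 mm above the table.
- gate_grip (a point): Centre of the gate knob's grip, on its axis, 100 mm above the table: an orange upright bar 14 mm thick (along its own x), 48 mm long (along its own y, the direction of the blade), 32 mm tall (84 to 116 mm above the table). Turns with the gate. Pinch it across its 14 mm.
- dish_handle (a point): Centre of the black grip block on the plate's bridge, 80 mm above the plate's underside (90 above the table at the start), straight above the plate's middle: 64 mm long along its own x (the bridge's direction), 16 mm thick along its own y, 24 mm tall. z is up. The bridge starts within about 20 degrees of square to the chute. Plate and bridge weigh about 0.22 kg and balance at this point.
- dish_centre (a point): Middle of the dished plate, where the ball's centre comes to lie, 17 mm above the plate's underside. The plate is blue, 144 mm across, rim 30 mm high; inside it slopes down at about 10 degrees to a flat of 6 mm radius at the middle. Same axes as dish_handle.
- dish: The same blue dished plate; origin at the centre of its underside, 10 mm above the table at the start; x along the bridge, z up.
- ball_center (a point): Centre of the hard red ball, 24 mm across, about 12 g, which starts resting against the gate in the chute. It rolls easily, and takes a few seconds to come to rest in the plate.
- water_bottle: Water bottle, 64 mm across, 200 mm tall, standing to the left of the work; origin under its centre. Leave alone.
- sanitizer: Pump bottle of hand sanitizer, 56 mm across, 153 mm tall, standing to the left of the work; origin under its centre. Leave alone.
- tape_roll: Cardboard tape roll, 100 mm across, 48 mm tall, lying to the right of the work; origin under its centre. Leave alone.

How it is judged (in metres and radians):
On the way, in this order (a step that is already met when the one before it is completed fails the run):
1. the gate stands at the 60 degree mark and the ball has come to rest in the middle of the plate, which still stands on the base (value of joint gate between 0.917 and 1.177 rad and distance between ball_center and dish_centre below 0.02 m and height (world z) of dish below 0.02 m), for 0.3 s.
2. the plate is lifted clear, its bridge still across the chute, the ball in the middle (height (world z) of dish above 0.07 m and angle between the x axis of dish and the y axis of dispenser, either way round below 0.65 rad and distance between ball_center and dish_centre below 0.025 m), for 0.1 s.
3. the plate is turned a quarter turn in the air, its bridge in line with the chute (height (world z) of dish above 0.07 m and angle between the x axis of dish and the x axis of dispenser, either way round below 0.14 rad and distance between ball_center and dish_centre below 0.025 m), for 0.2 s.
At the end, for the whole second after the job is handed in: Through the last second the fingers hold the plate still and clear of the stand, its underside over 70 mm above the table, tilt under 0.1 rad, bridge within 0.14 rad of the chute's direction, ball centre within 20 mm of the plate's middle point; the gate stands at 0.917 to 1.177 rad (height (world z) of dish above 0.07 m and angle between the x axis of dish and the x axis of dispenser, either way round below 0.14 rad and angle between dish's own z axis and vertical below 0.1 rad and distance between ball_center and dish_centre below 0.02 m and contact force between the fingers and dish above 1 N and contact force between dispenser and dish below 0.05 N and linear speed of dish below 0.03 m/s and value of joint gate between 0.917 and 1.177 rad); the arm keeps its last pose, push and grip.
It fails at once if the ball runs more than 35 mm from the middle of the plate, or out of it, while the plate is in the air (height (world z) of dish above 0.03 m and distance between ball_center and dish_centre above 0.035 m).
It fails at once if the plate is tipped more than 0.25 rad (14 degrees) (angle between dish's own z axis and vertical above 0.25 rad).
It fails at once if the water bottle, the sanitizer or the tape roll is moved by more than 30 mm (distance of any of water_bottle, sanitizer, tape_roll from where it was at the start of the episode above 0.03 m).
It also fails if it takes over 58 s, if anything falls off the work surface, if the arm or the gripper's body presses on something with over 40 N, if the wrist force passes 120 N, or if a joint passes its speed limit or range.

## Working session

There is one attempt and no reset: what is moved stays moved. The work goes in short steps, each a Python script; the robot and the scene stay as the last script left them, time stands still between calls to the robot, and variables do not carry over. Pictures are saved under pics/ and viewed, at most 10 in all, crops included, and the job is handed in when it is done.

```bash
mkdir -p pics
python3 - <<'E'
from rig import ctrl
import cv2,numpy as np
for n in("scene","top"):
    cv2.imwrite(f"pics/{n}0.png",ctrl.snapshot(n)[:,:,::-1]); p=ctrl.camera_params(n); print(n,np.round(p["mtx"],1).tolist(),np.round(p["camera_from_world"],3).tolist(),[k for k in p])
s=ctrl.state();print(s["time_s"],s["tool_rot"],s["grip_width"])
E
```

```text
scene [[401.2, 0.0, 251.4], [0.0, 401.2, 188.8], [0.0, 0.0, 1.0]] [[-0.462, 0.887, 0.007, 262.9], [-0.521, -0.277, 0.807, 211.882], [0.718, 0.369, 0.591, -1437.507], [0.0, 0.0, 0.0, 1.0]] ['mtx', 'camera_from_world']
top [[434.4, 0.0, 253.2], [0.0, 434.4, 190.4], [0.0, 0.0, 1.0]] [[0.024, -0.999, 0.025, -22.811], [0.986, 0.028, 0.167, -535.224], [-0.168, 0.021, 0.986, -1288.323], [0.0, 0.0, 0.0, 1.0]] ['mtx', 'camera_from_world']
0.1 [-3.20188047e-04  1.35492232e-01  9.90777825e-01 -1.02677801e-03] 85.58867541123541
```

View pics/scene0.png

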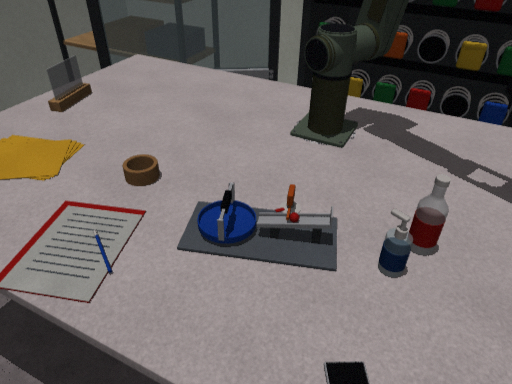

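View pics/top0.png

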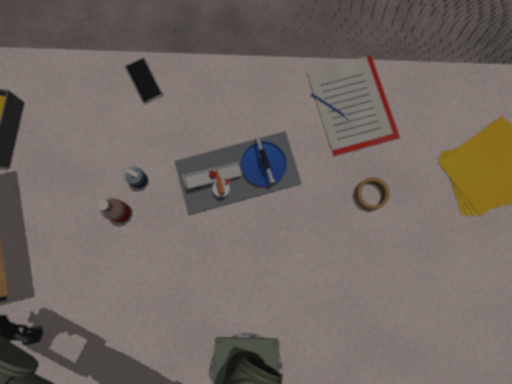

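The top view shows the blue plate at about (264,163), the knob at (222,185), the bottles at (116,210) and (136,178), and the tape at (371,193). Chute downhill is image-right. Next I'll measure these and take a zoomed crop.

```bash
cat > h.py <<'E'
import numpy as np,cv2
from rig import ctrl
def ray(n,uv):
    p=ctrl.camera_params(n);T=np.array(p["camera_from_world"]);K=np.array(p["mtx"])
    uv=np.atleast_2d(uv).astype(float)
    d=np.c_[(uv-K[:2,2])/[K[0,0],K[1,1]],np.ones(len(uv))]*[1,-1,-1]
    return -T[:3,:3].T@T[:3,3], d@T[:3,:3]
def onz(n,uv,z):
    o,d=ray(n,uv); return o+d*((z-o[2])/d[:,2])[:,None]
def proj(n,P):
    p=ctrl.camera_params(n);T=np.array(p["camera_from_world"]);K=np.array(p["mtx"])
    c=(np.atleast_2d(P)@T[:3,:3].T+T[:3,3])*[1,-1,-1]; q=c@K.T; return q[:,:2]/q[:,2:]
def biggest(m):
    cs,_=cv2.findContours(m.astype(np.uint8),cv2.RETR_EXTERNAL,cv2.CHAIN_APPROX_NONE)
    return max(cs,key=cv2.contourArea)[:,0]
E
cat > m.py <<'E'
from h import *
im=cv2.imread("pics/top0.png"); hsv=cv2.cvtColor(im,cv2.COLOR_BGR2HSV);H,S,V=cv2.split(hsv)
roi=np.zeros(H.shape,bool);roi[125:220,165:310]=1
print("hsv base",hsv[195,260],hsv[160,200],"table",hsv[230,240],"blue",hsv[175,255],"knob",hsv[185,220],"grip",hsv[160,263])
blue=(H>100)&(H<130)&(S>150)&(V>60)&roi
c=biggest(blue); hull=cv2.convexHull(c)[:,0]; W=onz("top",hull,40)[:,:2].astype(np.float32)
e=cv2.fitEllipse(W.reshape(-1,1,2)); print("dish",e)
b=biggest(cv2.morphologyEx((((H>90)&(H<130)&(S>40)&roi)|blue).astype(np.uint8),cv2.MORPH_CLOSE,np.ones((9,9))))
r=cv2.minAreaRect(onz("top",b,10)[:,:2].astype(np.float32).reshape(-1,1,2)); print("base",r)
big=cv2.resize(im[125:220,165:310],None,fx=5.5,fy=5.5,interpolation=cv2.INTER_CUBIC); cv2.imwrite("pics/topc.png",cv2.convertScaleAbs(big,alpha=1.4))
s=cv2.imread("pics/scene0.png")[175:270,175:345]; cv2.imwrite("pics/sc.png",cv2.resize(s,None,fx=4.7,fy=4.7,interpolation=cv2.INTER_CUBIC))
E
python3 m.py
```

```text
hsv base [ 9 19 92] [105   7  78] table [  6  27 132] blue [110 187 101] knob [ 12 197 128] grip [110  57  27]
dish ((614.3536376953125, -16.709775924682617), (87.52031707763672, 129.03321838378906), 108.86262512207031)
base ((630.8294067382812, -40.41901397705078), (148.9832763671875, 150.3771209716797), 20.729183197021484)
```

View pics/topc.png

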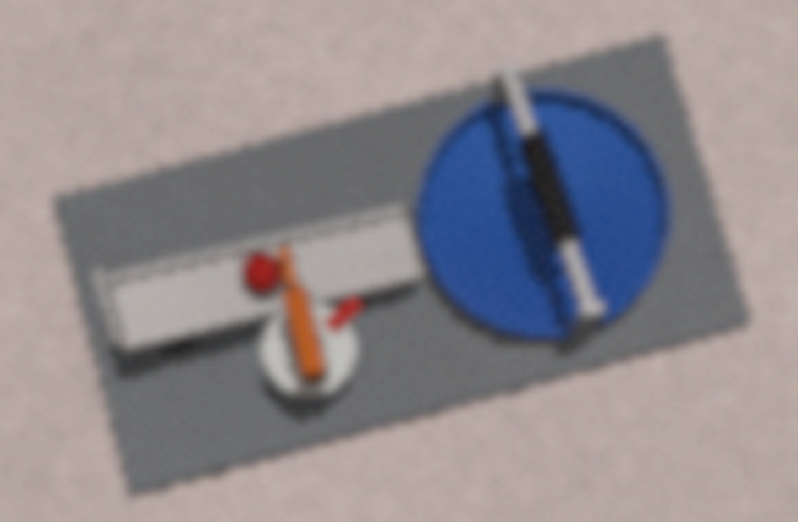

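View pics/sc.png

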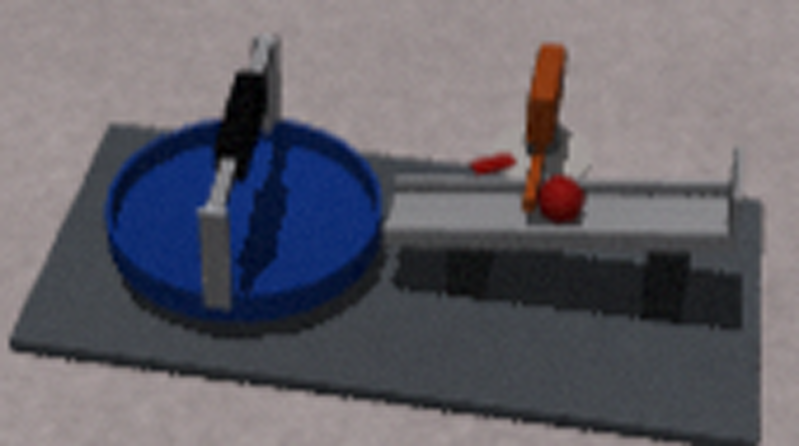

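The crop shows the base corners at (58,198), (662,38), (748,325) and (130,492). The bar runs from (292,285) to (313,378), the black grip from (535,135) to (568,240), and the red tab is at (345,312). I'll convert these to poses and check them against the given sizes.

```bash
cat > m2.py <<'E'
from h import *
im=cv2.imread("pics/top0.png"); g=cv2.GaussianBlur(im,(3,3),0);hsv=cv2.cvtColor(g,cv2.COLOR_BGR2HSV).astype(int);H,S,V=[hsv[...,i] for i in range(3)]
roi=np.zeros(H.shape,bool);roi[125:220,165:310]=1
b=biggest(roi&((S>120)|(V<108)))
r=cv2.minAreaRect(onz("top",b,10)[:,:2].astype(np.float32).reshape(-1,1,2)); print("base rect",r)
px=(np.array([(58,198),(662,38),(748,325),(130,492)])+.5)/5.5-.5+[165,125]
C=onz("top",px,10); print("clicked centre",C.mean(0).round(1),"sides",[np.linalg.norm(C[i]-C[i-1]).round(1) for i in range(4)])
d=C[1]+C[2]-C[0]-C[3]; a=np.arctan2(d[1],d[0]); print("angle",a)
R=np.array([[np.cos(a),-np.sin(a)],[np.sin(a),np.cos(a)]])
o=C.mean(0)[:2]
for n,q in(("dish",(100,0)),("gate",(-50,-45)),("ball?",(-60,0))): print(n,(o+R@q).round(1))
m=roi&(H>105)&(H<120)&(S>140)
pts=onz("top",cv2.convexHull(biggest(cv2.morphologyEx(m.astype(np.uint8),cv2.MORPH_CLOSE,np.ones((9,9)))))[:,0],40)[:,:2].astype(np.float32)
print("dish circle",cv2.minEnclosingCircle(pts))
# grip: black thin
k=cv2.cvtColor(im,cv2.COLOR_BGR2HSV)[...,2]; kk=(k<40); kk[:,:255]=0;kk[:,275:]=0;kk[:145]=0;kk[172:]=0
for nm,q,z in(("grip clicked",[(535,135),(568,240)],102),("bar",[(292,285),(313,378)],116)):
    Q=onz("top",(np.array(q)+.5)/5.5-.5+[165,125],z);e=Q[1]-Q[0];print(nm,Q.mean(0).round(1),"len",np.linalg.norm(e).round(1),"ang",np.arctan2(e[1],e[0]).round(3))
c=biggest(kk);rr=cv2.minAreaRect(onz("top",c,102)[:,:2].astype(np.float32).reshape(-1,1,2));print("grip mask",rr)
om=roi&(H>5)&(H<18)&(S>150);c=biggest(om);print("orange",cv2.minAreaRect(onz("top",c,110)[:,:2].astype(np.float32).reshape(-1,1,2)))
for nm,uv,z in(("water",(116,210),100),("sanit",(136,178),80),("tape",(371,193),30)):print(nm,onz("top",uv,z)[0].round())
E
python3 m2.py
```

```text
base rect ((599.2617797851562, 41.487091064453125), (184.9254150390625, 371.0902099609375), 17.519271850585938)
clicked centre [599.3  41.1  10. ] sides [np.float64(176.5), np.float64(364.3), np.float64(177.8), np.float64(365.9)]
angle -1.274741987209847
dish [628.5 -54.6]
gate [541.7  75.8]
ball? [581.8  98.5]
dish circle ((622.5680541992188, -37.992366790771484), 69.52024841308594)
grip clicked [622.8 -40.1 102. ] len 60.9 ang -2.824
bar [537.3  90.7 116. ] len 51.3 ang -2.887
grip mask ((622.0538940429688, -36.94538879394531), (56.78478240966797, 12.313468933105469), 19.136972427368164)
orange ((537.6079711914062, 91.18522644042969), (43.22471618652344, 8.477034568786621), 15.838631629943848)
water [458. 388. 100.]
sanit [558. 342.  80.]
tape [ 540. -377.   30.]
```

```bash
cat >> h.py <<'E'
A=-1.268                       # chute direction
D=np.array([622.6,-38.5]); G=np.array([536.8,91.3])   # plate middle, gate axis
BR=0.33; BL=0.26               # bridge, blade directions at the start
MARK=A+np.pi/2-np.pi/3         # blade direction at 60 deg
def down(th):                  # tool down, closing line (tool y) at angle th
    f=(th+np.pi/2)/2; return [0,float(np.cos(f)),float(np.sin(f)),0]
def P(xy,z): return [float(xy[0]),float(xy[1]),float(z)]
E
python3 - <<'E'
from h import *
for n,xy,z,t in [("g0",G,87,BL),("g1",G,87,MARK),("d0",D,73,BR),("d1",D,175,A),("d1b",D,175,A+np.pi)]:
    for s in(1,-1):
        print(n,s,np.round(ctrl.inverse_kinematics(P(xy,z),down(t+s*np.pi/2)),2))
E
```

```text
g0 1 [ 0.01  0.31  1.74 -0.    1.09 -1.82]
g0 -1 [ 0.01  0.31  1.74 -0.    1.09  1.32]
g1 1 [ 0.01  0.31  1.74 -0.    1.09 -0.82]
g1 -1 [ 0.01  0.31  1.74 -0.    1.09  2.32]
d0 1 [-0.2   0.47  1.54 -0.    1.13 -2.1 ]
d0 -1 [-0.2   0.47  1.54 -0.    1.13  1.04]
d1 1 [-0.2   0.36  1.47 -0.    1.31 -0.5 ]
d1 -1 [-0.2   0.36  1.47 -0.    1.31  2.64]
d1b 1 [-0.2   0.36  1.47 -0.    1.31  2.64]
d1b -1 [-0.2   0.36  1.47 -0.    1.31 -0.5 ]
```

Run:
```python
from h import *
h=np.pi/2
p=ctrl.state()["tcp_pos"]
ctrl.move_straight(P(p[:2],330),velocity=200)
ctrl.move_ptp(P(G,330),down(BL+h))
ctrl.grip(60)
ctrl.move_straight(P(G,87),velocity=120)
s=ctrl.state();print("down",s["time_s"],s["ft_force"])
ctrl.grip(5)
s=ctrl.state();print("grip",s["time_s"],s["grip_width"],s["grip_force"],np.round(s["ft_force"],1),s["tcp_pos"])
ctrl.move_straight(P(G,89),down(MARK+h),velocity=.6)
s=ctrl.state();print("turned",s["time_s"],s["grip_width"],np.round(s["ft_force"],1),np.round(s["moment"],2),s["joint_positions"])
cv2.imwrite("pics/top1.png",ctrl.snapshot("top")[:,:,::-1])
ctrl.grip(50)
ctrl.move_straight(P(G,230),velocity=150)
ctrl.move_straight(P(G-[120,0],260),velocity=150)
t=ctrl.snapshot("top")[:,:,::-1];c=ctrl.snapshot("scene")[:,:,::-1]
cv2.imwrite("pics/top2.png",t);cv2.imwrite("pics/scene2.png",c)
a=cv2.resize(t[125:220,165:310],None,fx=4,fy=4,interpolation=cv2.INTER_CUBIC);b=cv2.resize(c[175:270,175:320],None,fx=4,fy=4,interpolation=cv2.INTER_CUBIC)
cv2.imwrite("pics/v2.png",cv2.resize(np.vstack([a,b]),(458,600)));print(ctrl.state()["time_s"])
```

```text
down 5.4417 [0.73852086 0.52484687 0.67438873]
grip 5.925 12.656070066120824 61.04500114917755 [-1.2 -4.   2.7] [537.03522076  90.53194217  87.40769947]
turned 7.0833 13.073655126301261 [ 4.  -1.5 -8.6] [-0.27 -0.83 -0.09] [ 9.37080781e-03  3.06072009e-01  1.74190783e+00  6.31486689e-04
  1.09235643e+00 -8.16223123e-01]
9.7417
```

View pics/v2.png

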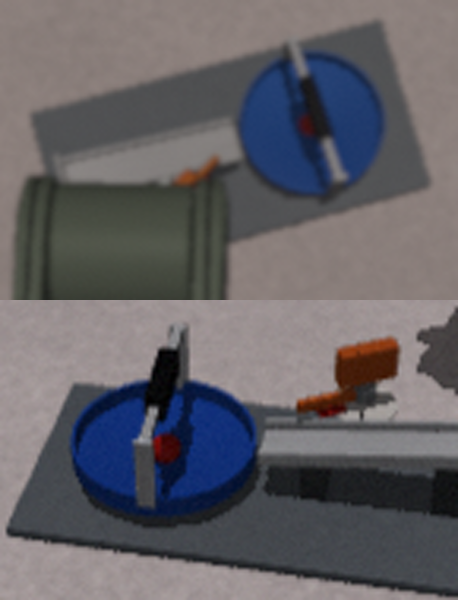

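The ball is in the plate next to the bridge, and in the scene view the blade lies over the red tab. Next I'll go above the plate, time an in-air rotation at the slow setting, and measure the gate angle and ball position.

Run:
```python
from h import *
h=np.pi/2
ctrl.move_ptp(P(D-[60,80],260),down(BR+h))
t0=ctrl.state()["time_s"];ctrl.move_straight(P(D-[60,80],266),down(BR+h-.3),velocity=3);t1=ctrl.state()["time_s"];print("6mm@3:",t1-t0,t1)
ctrl.move_straight(P(D-[60,80],266),down(BR+h))
t=ctrl.snapshot("top")[:,:,::-1];c=ctrl.snapshot("scene")[:,:,::-1];cv2.imwrite("pics/top3.png",t);cv2.imwrite("pics/scene3.png",c)
a=cv2.resize(t[125:220,165:310],None,fx=4,fy=4,interpolation=cv2.INTER_CUBIC);b=cv2.resize(c[175:270,175:320],None,fx=4,fy=4,interpolation=cv2.INTER_CUBIC)
cv2.imwrite("pics/v3.png",cv2.resize(np.vstack([a,b]),(458,600)))
hsv=cv2.cvtColor(t,cv2.COLOR_BGR2HSV).astype(int);H,S,V=[hsv[...,i] for i in range(3)]
roi=np.zeros(H.shape,bool);roi[155:210,190:242]=1
m=roi&(H>7)&(H<20)&(S>150);print("orange",cv2.minAreaRect(onz("top",biggest(m),105)[:,:2].astype(np.float32).reshape(-1,1,2)),"want",np.degrees(MARK))
hs=cv2.cvtColor(c,cv2.COLOR_BGR2HSV).astype(int);m=((hs[...,0]<6)|(hs[...,0]>172))&(hs[...,1]>150);m[:,:180]=0;m[:,240:]=0;m[:195]=0;m[245:]=0
cc,rr=cv2.minEnclosingCircle(biggest(m));print("ball px",cc,rr,"xyz",onz("scene",cc,27)[0],"dish",D)
print(ctrl.state()["time_s"])
```

```text
6mm@3: 2.1500000000000004 13.1917
orange ((545.5386352539062, 81.7560043334961), (12.195311546325684, 66.73046875), 44.58013153076172) want -42.65104842258838
ball px (227.09091186523438, 221.72727966308594) 4.273794651031494 xyz [624.3424772  -39.06710519  27.        ] dish [622.6 -38.5]
13.7417
```

View pics/v3.png

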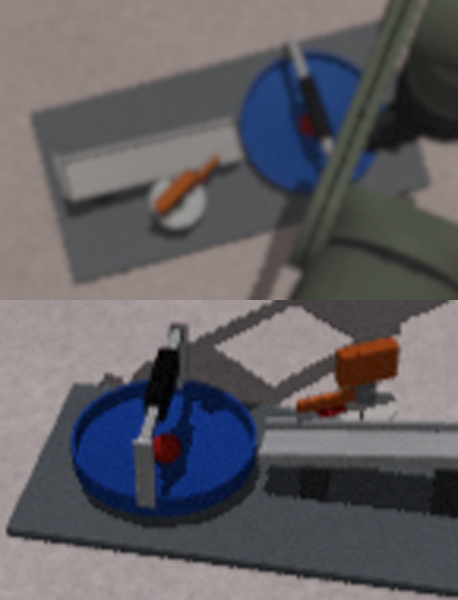

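The gate measures about −45° against −43° wanted (tolerance ±7°), with the tab covered by the blade. The ball is at rest within 2 mm of the plate's middle. Next: grip, settle and lift.

Run:
```python
from h import *
h=np.pi/2
ctrl.move_straight(P(D,200),down(BR+h),velocity=120)
ctrl.grip(45)
ctrl.move_straight(P(D,73),velocity=80)
print(np.round(ctrl.state()["ft_force"],1))
for w in(30,22,5): ctrl.grip(w)
s=ctrl.state();print("grip",s["time_s"],s["grip_width"],s["grip_force"],np.round(s["ft_force"],1),s["tcp_pos"])
ctrl.wait(3)
ctrl.move_straight(P(D,168),velocity=35)
ctrl.wait(1)
s=ctrl.state();print("up",s["time_s"],s["grip_width"],s["grip_force"],np.round(s["ft_force"],1),np.round(s["moment"],2),s["tcp_pos"])
c=ctrl.snapshot("scene")[:,:,::-1];cv2.imwrite("pics/scene4.png",c)
cv2.imwrite("pics/v4.png",cv2.resize(c[110:270,150:350],None,fx=3.5,fy=3.5,interpolation=cv2.INTER_CUBIC))
```

```text
[0.6 0.6 0.5]
grip 17.6167 15.279002979784387 60.491158962249756 [ 0.7 -1.2  0.3] [622.65175927 -38.66906553  73.00590821]
up 24.4833 15.057478648907601 60.126503705978394 [-0.5 -0.1 -3.7] [-0.05 -0.01 -0.05] [622.59596954 -38.51740839 168.01003509]
```

View pics/v4.png

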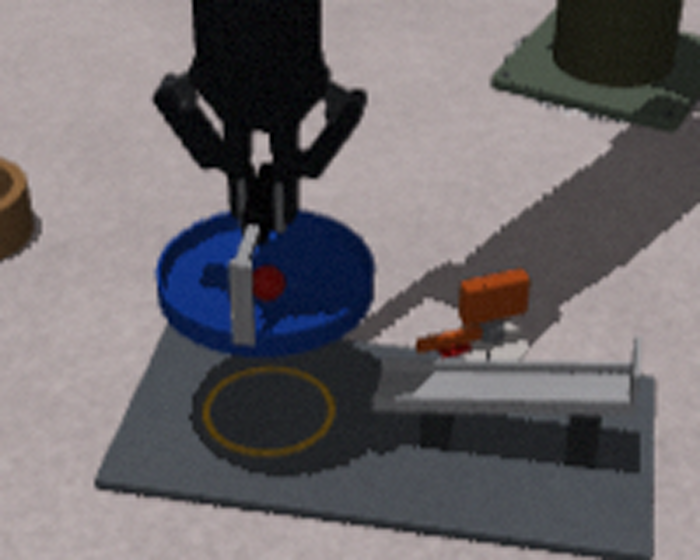

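The plate is lifted level with the ball in the middle at (268,283). Now the slow quarter turn.

Run:
```python
from h import *
h=np.pi/2
ctrl.move_straight(P(D,180),down(A+h),velocity=2)
print(ctrl.state()["time_s"]);ctrl.wait(2.5)
s=ctrl.state();print(s["time_s"],s["grip_width"],np.round(s["ft_force"],1),s["tcp_pos"],s["joint_positions"])
c=ctrl.snapshot("scene")[:,:,::-1];t=ctrl.snapshot("top")[:,:,::-1]
f=lambda i:cv2.resize(i,(400,320),interpolation=cv2.INTER_CUBIC)
cv2.imwrite("pics/v5.png",np.hstack([f(c[110:270,150:350]),f(t[100:228,160:320])]))
```

```text
28.6833
31.1833 14.852522709817494 [ 0.3 -0.2 -2.4] [622.60632773 -38.5056884  179.99982847] [-2.00398298e-01  3.51387609e-01  1.46750017e+00  2.36338616e-06
  1.32269593e+00 -5.03210267e-01]
```

View pics/v5.png

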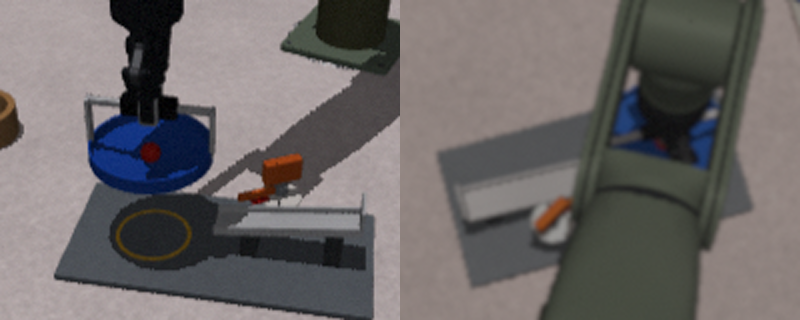

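The plate is held level with the ball in the middle at (150,153), the bridge runs parallel to the chute, and the gate is still at the mark.

```bash
python3 -c "
from rig import ctrl
print(ctrl.hand_in())"
```

```text
the job is handed in; nothing more can be done
None
```

The job is handed in at about 31 s: the gate is at the 60° mark, and the plate is lifted about 10 cm, turned in line with the chute and still held level with the ball in the middle; hand-in returned no verdict.

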